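# Honey from behind the bottles

### The job

I need to weigh the honey, but the bottles are in the way: stand all three of them upright on the chopping board, then lift the honey jar out of the tray and set it upright in the middle of the scale's round plate. Only then put each bottle back on the very spot in the tray where it stood at the start, upright. It is all glass, so set the jar and bottles down gently and do not tip them over, and leave the salt and pepper where they are.

Things in the scene. Friction and masses are not known exactly. Their poses are not given: they have to be found in the camera images.
- oil_bottle: olive oil bottle: green glass with a cream label and a green cap; 210 mm tall, body 56 mm across, about 0.5 kg. Straight to 120 mm, 25 mm neck from 158 mm up. Origin: centre of its underside, z up; round. Screw cap (the grip, from above): the top 32 mm, 29 mm across. Starts on the tray, on one of three cork discs round the honey jar; next bottles 75 to 130 mm away.
- vinegar_bottle: vinegar bottle: wine-red with a white label and a white cap; 200 mm tall, body 54 mm across, about 0.45 kg. Straight to 110 mm, 25 mm neck from 150 mm up. Origin: centre of its underside, z up; round. Screw cap (the grip, from above): the top 32 mm, 29 mm across. Starts on the tray, on one of three cork discs round the honey jar; next bottles 75 to 130 mm away.
- soy_bottle: soy sauce bottle: nearly black with a red label and a red cap; 190 mm tall, body 56 mm across, about 0.42 kg. Straight to 95 mm, 25 mm neck from 145 mm up. Origin: centre of its underside, z up; round. Screw cap (the grip, from above): the top 32 mm, 29 mm across. Starts on the tray, on one of three cork discs round the honey jar; next bottles 75 to 130 mm away.
- honey_jar: squat honey jar: honey-coloured, white label, yellow lid; round, 49 mm across (lid too), 70 mm tall, about 0.2 kg. Origin: centre of its underside, z up. Stands in the middle of the tray, boxed in by the three tall bottles (about 65 mm away) at its front and sides, with salt and pepper behind it.
- tray: round wooden tray, fixed, 236 mm across; floor 8 mm thick, dark rim 22 mm high. Origin: its centre on the worktop, z up. Its x axis points away from the robot (within 0.6 rad), from the front bottle through the honey jar to between salt and pepper; its y axis from one side bottle to the other: with the bottles gone the jar is free for a grip along y.
- board: pale wooden chopping board with three darker stripes along it, fixed, 300 mm long (its x axis) by 150 mm wide (its y axis), 18 mm thick, empty at the start; lies to the left or to the right of the tray. Origin at the centre of its underside, z up. This is the side area for the bottles.
- scale: flat white kitchen scale with a round steel plate, fixed, on the other side of the tray from the board. Origin on the worktop right under the plate's centre, z up, x away from the display. Plate 140 mm across, its top 28 mm up; housing 20 mm high, 170 mm wide, from 115 mm before the plate's centre to 85 mm behind it.
- salt_pot: salt pot on the tray behind the honey jar: all white, 40 mm across, 59 mm tall, light and loose; left or right. Its centre is about 71 mm from the honey jar's. Origin at the centre of its underside, z up. To be left alone.
- pepper_pot: pepper pot on the tray beside the salt pot: all black, 40 mm across, 59 mm tall, light and loose. Origin at the centre of its underside, z up. To be left alone.
There are look-alikes about, which are no part of the job. Leave any green or purple look-alike of the honey_jar alone.

How it is judged:
On the way, in this order (a step that is already met when the one before it is completed fails the run):
1. all three bottles stand released and upright on the chopping board (x of oil_bottle in the frame of board between -0.14 and 0.14 m and y of oil_bottle in the frame of board between -0.065 and 0.065 m and z of oil_bottle in the frame of board between 0.012 and 0.024 m and angle between each of oil_bottle, vinegar_bottle, soy_bottle's own z axis and vertical below 0.1 rad and linear speed of each of oil_bottle, vinegar_bottle, soy_bottle below 0.03 m/s and contact force between each of oil_bottle, vinegar_bottle, soy_bottle and the fingers below 0.05 N and x of vinegar_bottle in the frame of board between -0.14 and 0.14 m and y of vinegar_bottle in the frame of board between -0.065 and 0.065 m and z of vinegar_bottle in the frame of board between 0.012 and 0.024 m and x of soy_bottle in the frame of board between -0.14 and 0.14 m and y of soy_bottle in the frame of board between -0.065 and 0.065 m and z of soy_bottle in the frame of board between 0.012 and 0.024 m), for 0.2 s.
2. the honey jar stands released in the middle of the scale's plate while the three bottles still stand on the board (horizontal distance between honey_jar and scale below 0.015 m and z of honey_jar in the frame of scale between 0.022 and 0.034 m and angle between each of honey_jar, oil_bottle, vinegar_bottle, soy_bottle's own z axis and vertical below 0.1 rad and linear speed of honey_jar below 0.03 m/s and contact force between honey_jar and the fingers below 0.05 N and x of oil_bottle in the frame of board between -0.14 and 0.14 m and y of oil_bottle in the frame of board between -0.065 and 0.065 m and z of oil_bottle in the frame of board between 0.012 and 0.024 m and x of vinegar_bottle in the frame of board between -0.14 and 0.14 m and y of vinegar_bottle in the frame of board between -0.065 and 0.065 m and z of vinegar_bottle in the frame of board between 0.012 and 0.024 m and x of soy_bottle in the frame of board between -0.14 and 0.14 m and y of soy_bottle in the frame of board between -0.065 and 0.065 m and z of soy_bottle in the frame of board between 0.012 and 0.024 m), for 0.2 s.
3. every bottle stands again on the spot in the tray where it started (distance of each of oil_bottle, vinegar_bottle, soy_bottle from where it was at the start of the episode below 0.015 m and angle between each of oil_bottle, vinegar_bottle, soy_bottle's own z axis and vertical below 0.1 rad), for 0.2 s.
At the end, for the whole second after the job is handed in: Each bottle stands upright in the tray within 15 mm of where it stood at the start; the honey jar stands upright on the scale's plate with its centre within 15 mm of the plate's centre; salt and pepper stand upright within 20 mm of their places; all of it released and at rest (all of step 3 and horizontal distance between honey_jar and scale below 0.015 m and z of honey_jar in the frame of scale between 0.022 and 0.034 m and angle between each of honey_jar, salt_pot, pepper_pot's own z axis and vertical below 0.1 rad and linear speed of each of oil_bottle, vinegar_bottle, soy_bottle, honey_jar below 0.03 m/s and contact force between each of oil_bottle, vinegar_bottle, soy_bottle, honey_jar and the fingers below 0.05 N and distance of each of salt_pot, pepper_pot from where it was at the start of the episode below 0.02 m); the robot touches nothing.
It fails at once if a bottle or the honey jar is tipped (more than about 35 degrees) (angle between any of oil_bottle, vinegar_bottle, soy_bottle, honey_jar's own z axis and vertical above 0.6 rad).
It fails at once if the salt or pepper pot is pushed away (more than 25 mm) or knocked over (distance of any of salt_pot, pepper_pot from where it was at the start of the episode above 0.025 m or angle between any of salt_pot, pepper_pot's own z axis and vertical above 0.5 rad).
It fails at once if a bottle or the jar is dropped or banged down on the board, the tray or the scale (more than 60 N) (contact force between any of oil_bottle, vinegar_bottle, soy_bottle, honey_jar and board above 60 N or contact force between any of oil_bottle, vinegar_bottle, soy_bottle, honey_jar and tray above 60 N or contact force between any of oil_bottle, vinegar_bottle, soy_bottle, honey_jar and scale above 60 N).
It also fails if it takes over 131 s, if anything falls off the work surface, if the arm or the gripper's body presses on something with over 40 N, if the wrist force passes 120 N, or if a joint passes its speed limit or range.

### The arm

A 6-joint arm with a two-finger parallel gripper is mounted at the origin on the work surface. World frame = base frame: x ahead of the robot, y to its left, z up, the work surface at z = 0. Lengths are in m, angles in rad, forces in N, time in s.
With the tool pointing down it reaches from about 0.3 to 0.75 m from the base axis. Payload 8.5 kg.
Tool frame: the origin (TCP) lies on the centre line of the jaws, within the pads' length; the fingertips stand nose_length ahead of it and the grasp point (between the pads) lies 8 mm behind it (nose_length is the distance from the TCP to the fingertips, in m); z points along the fingers, y is the line along which they close (so a half turn about z gives the same grasp; the last joint's range is limited). The gripper opens to 85 mm and grips with 20 to 120 N. Pads are 22 mm wide; open, the fingers measure 114 mm over their backs; the gripper's body (76 mm by 85 mm) begins 54 mm behind the grasp point. The pads swing forward as they close: fully open they stand 13 mm farther back than shut.
Start: joints at [0.979, 0.381, 1.297, -0, 1.464, -0.215], TCP at [0.202, 0.511, 0.242] pointing down, gripper open.
Joint ranges: [-3.11, 3.11], [-0.89, 2.33], [0.22, 2.48], [-1.42, 4.56], [0.17, 2.85], [-2.88, 2.88]. Speed limits (rad/s): [2.39, 2.39, 3.14, 3.14, 3.14, 3.14].

### API

Orientations are given as a unit quaternion [x, y, z, w].
In Python, from bench import get_obs, camera, get_calibration, sign_off, nose_length gives the robot as it stands.
- The arm moves only by the tool jog_arm, never from a script. Its argument "steps" is a list that holds one entry, the list of rows, each a list of 7 numbers: the shift along the world's x, y, z in m, then the turn, a rotation vector about the world's x, y, z in degrees, then the gripper's target within -1 to 1 (shut at 1, half-way at 0, fully open at -1). A call has 1 to 5 rows; each row shifts and turns the commanded pose from where the row before left it; what a row does not reach is not made up. A row lasts 1/8 s, in which the tool goes at most 62.5 mm and 10.7 degrees, less where a joint would pass 70% of its speed; a pose out of reach is approached as far as the arm can. A call with a gripper value outside its range is refused whole. The fingers move at their own pace and stop on an object; "force" is the grip in N (left out, the last holds). Time passes only in rows, so rows that do not move let the fingers close. It gives the time, the measured TCP pose, the force, the opening and the grip force at its end, in the units of the state.
- get_obs(): the state, without advancing time (a new reading comes with each control period).
- camera(name): name is "scene" or "top" or "wrist"; returns the picture (420x560x3 uint8, blue, green, red); there is no depth.
- get_calibration(name): a dict with "K" (3x3 intrinsics, pixels), "R" (3x3) and "t" (3): a world point X has camera coordinates R X + t; the wrist camera has in their place "tool_from_camera" (4x4, takes a point from camera to tool coordinates, whose origin is the TCP and whose axes are the flange's). Camera axes: x right, y down, z forward; pixel columns grow to the right and rows downward; lengths in m; the calibration is good to about 2 mm. A picture is of the moment at which its call begins: read the wrist's pose just before it. get_calibration takes no time and is no camera call.
- sign_off(): hands the job in; it is judged then, once.
The state is a dict: "time": time; "q": joint angles; "qvel": joint speeds; "effort": joint torques, N m; "tool_pos": TCP position; "orientation": TCP orientation; "force": force on the tool from outside, world axes, zero at the start; "wrist_torque": the same for the moment, N m; "finger_gap": finger opening in m; "finger_force": force on a finger pad.
Only numpy, scipy, OpenCV 4.12 (cv2) and the standard library are available. Lean on these libraries where they do the work, as an engineer would, in place of code of your own. Each camera call takes 0.05 s, during which the arm holds its last target. There are 200 camera calls.

## Working session

There is one attempt and no reset: what is moved stays moved. The work goes in short steps, Python scripts to look and compute and a tool call to move; the robot and the scene stay as the last step left them, time stands still between calls to the robot, and variables do not carry over. Pictures are saved under pics/ and viewed, at most 14 in all, crops included, and the job is handed in when it is done.

Besides the shell and the picture viewer there is one more tool, called after ">>>" as a command line: name --argument value ..., lists and objects as JSON in quotes. jog_arm: Moves the arm, as the interface text tells. Its arguments: {"type":"object","properties":{"steps":{"type":"array","items":{"type":"array","items":{"type":"array","items":{"type":"number"}}}},"force":{"type":"number"}},"required":["steps"]}

```bash
mkdir -p pics; python3 - <<'E'
from bench import *
import cv2
print(get_obs(), nose_length if not callable(nose_length) else nose_length())
for n in("scene","top"):
    cv2.imwrite(f"pics/{n}0.png",camera(n)); print(n,get_calibration(n))
print(get_calibration("wrist"))
E
```

```text
{'time': 0.0, 'q': array([ 9.78705031e-01,  3.81189786e-01,  1.29828822e+00, -1.79489803e-05,
        1.46355526e+00, -2.15283188e-01]), 'qvel': array([ 0.00031616, -0.0032445 ,  0.00027209,  0.00048836, -0.00198192,
       -0.00047895]), 'effort': array([ 3.42350404e-04, -4.48466778e+01, -2.31270915e+01, -2.67697305e-04,
        4.83257056e-03,  4.51734343e-05]), 'tool_pos': array([0.20221328, 0.51117802, 0.24170583]), 'orientation': array([ 1.87290431e-01,  9.82304319e-01, -6.65912502e-04, -2.74740006e-04]), 'force': array([ 0.33404041, -0.13255036, -0.14216793]), 'wrist_torque': array([ 0.03186362,  0.05795943, -0.01622203]), 'finger_force': 0.0, 'finger_gap': 0.08542694595708512} 0.011
scene {'K': array([[424.8215455 ,   0.        , 274.15228817],
       [  0.        , 424.8215455 , 203.69502462],
       [  0.        ,   0.        ,   1.        ]]), 'R': array([[-0.14438309,  0.98938029, -0.01673813],
       [ 0.81360466,  0.10906996, -0.57109648],
       [-0.56320598, -0.09607489, -0.82071228]]), 't': array([ 0.06990363, -0.36610145,  1.27018456])}
top {'K': array([[424.30437601
[... 197 characters left out ...]
],
       [-9.96669915e-01, -2.16778707e-02, -7.86075703e-02],
       [ 7.85812492e-02,  2.06468816e-03, -9.96905574e-01]]), 't': array([-0.01693789,  0.49460389,  1.01802757])}
{'K': array([[314.11389462,   0.        , 279.72362778],
       [  0.        , 314.11389462, 212.96588702],
       [  0.        ,   0.        ,   1.        ]]), 'tool_from_camera': array([[ 1.41817988e-03, -9.62161894e-01, -2.72474732e-01,
         6.91199281e-02],
       [ 9.99998984e-01,  1.32499766e-03,  5.25979715e-04,
        -1.04289134e-03],
       [-1.45049255e-04, -2.72475201e-01,  9.62162795e-01,
        -1.31268645e-01],
       [ 0.00000000e+00,  0.00000000e+00,  0.00000000e+00,
         1.00000000e+00]])}
```

View pics/scene0.png

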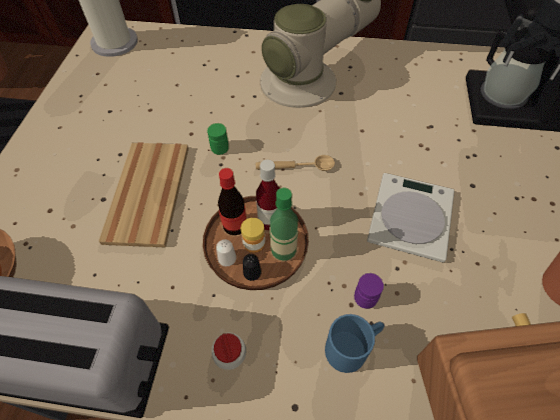

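View pics/top0.png

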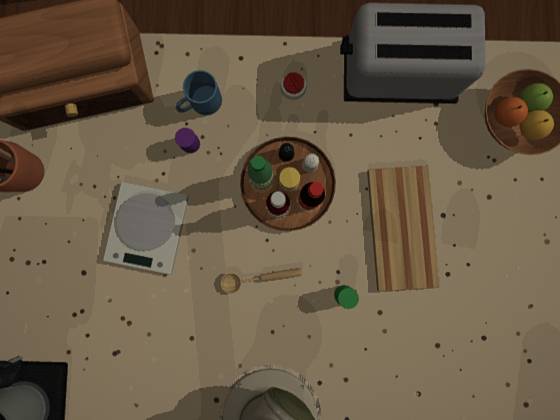

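The scene picture shows the tray at about (256,242), the board left of it at (146,193) and the scale right of it at (413,217).

Candidates, pixels in the top view:
- **Honey:** yellow lid at (289,178) in the middle of the tray. Look-alikes are the purple pot (187,140) and the green pot (347,297), plus the red-topped pot (293,84). I choose the yellow one.
- **Oil:** green cap (259,164).
- **Vinegar:** white cap (278,200). The all-white salt pot at (311,161) could be mistaken for it.
- **Soy:** red cap (316,188).
- **Pepper:** black, at (287,151).

```bash
cat > h.py <<'E'
from bench import *
import cv2, numpy as np
from scipy.spatial.transform import Rotation as Ro
def ray(name,uv,z,obs=None):
    c=get_calibration(name); d=np.linalg.inv(c["K"])@np.r_[uv,1.]
    if name=="wrist":
        T=c["tool_from_camera"]; R=Ro.from_quat(obs["orientation"]).as_matrix()
        o=R@T[:3,3]+obs["tool_pos"]; d=R@T[:3,:3]@d
    else:
        o=-c["R"].T@c["t"]; d=c["R"].T@d
    return o+d*(z-o[2])/d[2]
def blobs(img,lo,hi,box=None,amin=30):
    """box = u0,v0,u1,v1; returns (area, centre of min circle, centroid, radius, contour), largest first"""
    m=cv2.inRange(cv2.cvtColor(img,cv2.COLOR_BGR2HSV),np.array(lo),np.array(hi))
    if box:
        k=np.zeros_like(m); k[box[1]:box[3],box[0]:box[2]]=255; m&=k
    out=[]
    for c in cv2.findContours(m,cv2.RETR_EXTERNAL,cv2.CHAIN_APPROX_NONE)[0]:
        M=cv2.moments(c)
        if M["m00"]<amin: continue
        (u,v),r=cv2.minEnclosingCircle(c)
        out.append((M["m00"],np.array([u,v]),np.array([M["m10"],M["m01"]])/M["m00"],r,c))
    return sorted(out,key=lambda b:-b[0])
E
python3 - <<'E'
from h import *
im=cv2.imread("pics/top0.png")
cv2.imwrite("pics/topcrop.png",cv2.resize(im[130:240,90:450],None,fx=2.2,fy=2.2,interpolation=cv2.INTER_CUBIC))
cv2.imwrite("pics/traycrop.png",cv2.resize(im[130:235,235:340],(800,600)[::-1] and (600,600),interpolation=cv2.INTER_CUBIC))
hsv=cv2.cvtColor(im,cv2.COLOR_BGR2HSV)
for p in [(257,164),(278,198),(317,186),(289,178),(287,151),(311,161),(145,221),(120,200),(260,180),(400,230)]: print(p,hsv[p[1],p[0]])
E
```

```text
(257, 164) [ 65 144  90]
(278, 198) [ 26  31 140]
(317, 186) [  1 194 129]
(289, 178) [ 23 157 143]
(287, 151) [30 20 26]
(311, 161) [ 21  36 133]
(145, 221) [ 20  21 109]
(120, 200) [ 25  32 135]
(260, 180) [60 98 47]
(400, 230) [ 18 115 118]
```

View pics/traycrop.png

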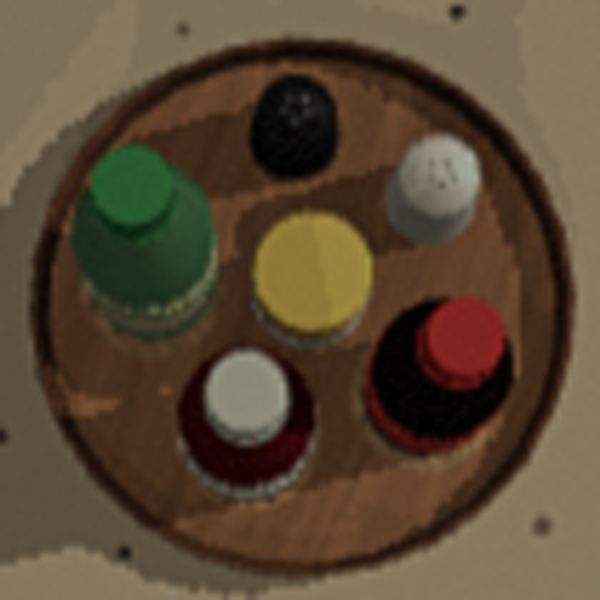

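The crop shows the yellow honey lid in the middle (313,270), the green cap (133,185), white cap (247,392), red cap (466,337), black pepper (295,105) and white salt (440,170), so the choice holds.

```bash
python3 - <<'E'
from h import *
im=cv2.imread("pics/top0.png"); sc=cv2.imread("pics/scene0.png")
s=105/600
for n,p,z in [("oil",(133,184),.218),("vin",(247,390),.208),("soy",(467,336),.198),("honey",(313,270),.078),("pepper",(295,110),.067),("salt",(442,172),.064)]:
    u=np.array([235,130])+np.array(p)*s; print(n,u.round(1),ray("top",u,z).round(4))
def show(name,img,lab,lo,hi,box,z):
    b=blobs(img,lo,hi,box)
    if b: b=b[0]; print(name,lab,b[0],b[1].round(1),b[2].round(1),round(b[3],1),ray(name,b[2],z).round(4))
    return b
show("top",im,"oil",(55,110,70),(80,255,255),(235,140,285,200),.218)
show("top",im,"vin",(0,0,110),(40,60,255),(262,185,296,215),.208)
show("top",im,"soy",(0,150,100),(8,255,255),(295,170,335,205),.198)
show("top",im,"soy2",(172,150,100),(180,255,255),(295,170,335,205),.198)
show("top",im,"hon",(18,100,90),(32,255,255),(270,160,310,200),.078)
# scene caps
for l,lo,hi,box,z in [("oil",(55,110,60),(80,255,255),(265,180,305,220),.204),("vin",(0,0,110),(40,60,255),(255,155,282,185),.194),("soy",(0,150,90),(8,255,255),(215,165,240,195),.184)]:
    show("scene",sc,l,lo,hi,box,z)
# scale housing quad, board quad, tray rim
b=blobs(im,(15,0,115),(40,45,255),(90,170,200,285))
for x in b[:2]:
    r=cv2.minAreaRect(x[4]); print("scale",x[0],r,[ray("top",q,.02).round(4).tolist() for q in cv2.boxPoints(r)])
hsv=cv2.cvtColor(im,cv2.COLOR_BGR2HSV)
for p in [(385,180),(405,220),(360,220),(345,300)]: print(hsv[p[1],p[0]])
b=blobs(im,(5,85,70),(25,255,255),(355,155,450,300))
x=b[0];r=cv2.minAreaRect(cv2.convexHull(x[4]));Q=[ray("top",q,.018) for q in cv2.boxPoints(r)];print("board",x[0],r,np.array(Q).round(4),np.mean(Q,0))
E
```

```text
oil [258.3 162.2] [0.5744 0.0338 0.218 ]
vin [278.2 198.2] [ 0.5041 -0.0075  0.208 ]
soy [316.7 188.8] [ 0.5262 -0.0852  0.198 ]
honey [289.8 177.2] [ 0.5677 -0.0331  0.078 ]
pepper [286.6 149.2] [ 0.6359 -0.0246  0.067 ]
salt [312.4 160.1] [ 0.6119 -0.086   0.064 ]
top oil 132.0 [258.4 162.8] [257.9 162.1] 7.9 [0.5747 0.0345 0.218 ]
top vin 130.5 [278.1 198.6] [277.9 198.2] 7.3 [ 0.5042 -0.0068  0.208 ]
top soy 129.0 [316.2 188.1] [316.2 188.3] 7.1 [ 0.5272 -0.0842  0.198 ]
top hon 322.5 [289.7 177.1] [289.4 177. ] 10.8 [ 0.5682 -0.0322  0.078 ]
scene oil 263.5 [282.8 199.6] [283.3 199.3] 11.6 [0.5787 0.0341 0.204 ]
scene vin 230.0 [267.  169.7] [266.3 169.5] 10.7 [ 0.5055 -0.0091  0.194 ]
scene soy 224.0 [226.5 178.1] [225.9 178.1] 10.5 [ 0.5293 -0.0855  0.184 ]
scale 2058.0 ((145.17236328125, 227.4219970703125), (69.03974914550781, 81.17703247070312), 12.030595779418945) [[0.365, 0.4139, 0.02], [0.5596, 0.3828, 0.02], [0.5277, 0.2155, 0.02], [0.334, 0.2489, 0.02]]
scale 203.0 ((179.87417602539062, 212.78692626953125), (22.128664016723633, 15.814464569091797), 79.99201965332031) [[0.5062, 0.2568, 0.02], [0.5138, 0.219, 0.02], [0.4607, 0.2075, 0.02], [0.4531, 0.2452, 0.02]]
[ 17 114 128]
[ 12 147  92]
[ 19  76 135]
[ 64 140  95]
board 7330.0 ((403.297119140625, 228.16009521484375), (124.71495819091797, 61.574607849121094), 84.6290054321289) [[ 0.6019 -0.2242  0.018 ]
 [ 0.6196 -0.3755  0.018 ]
 [ 0.3168 -0.4018  0.018 ]
 [ 0.2998 -0.254   0.018 ]] [ 0.45955155 -0.31389417  0.018     ]
```

View pics/topcrop.png

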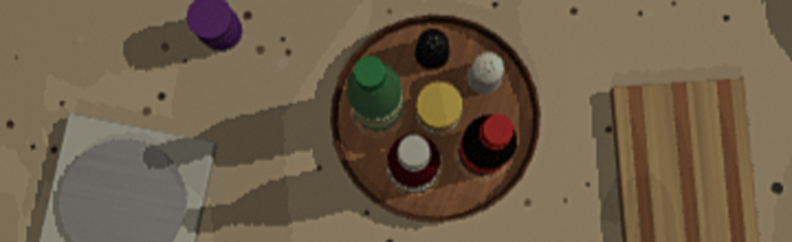

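Next I go above the tray for a close look.

>>> jog_arm --steps '[[[0.012, -0.02, 0.03, 0, 0, 0, -0.4], [0.021, -0.04, 0.03, 0, 0, 0, -0.4], [0.021, -0.04, 0.03, 0, 0, 0, -0.4], [0.021, -0.04, 0.03, 0, 0, 0, -0.4], [0.021, -0.04, 0, 0, 0, 0, -0.4]]]' --force 60

```text
time: 0.72
tool_pos: [0.2991, 0.3303, 0.3641]
orientation: [0.187, 0.982, 0.001, 0.001]
force: [1.0, 0.7, -0.1]
finger_gap: 0.0599
finger_force: 0.0
```

>>> jog_arm --steps '[[[0.021, -0.04, 0, 0, 0, 0, -0.4], [0.021, -0.04, 0, 0, 0, 0, -0.4], [0.021, -0.04, 0, 0, 0, 0, -0.4], [0.021, -0.04, 0, 0, 0, 0, -0.4], [0.021, -0.04, 0, 0, 0, 0, -0.4]]]'

```text
time: 1.35
tool_pos: [0.4037, 0.13, 0.3621]
orientation: [0.187, 0.982, -0.0, -0.0]
force: [0.5, 0.4, -1.3]
finger_gap: 0.0598
finger_force: 0.0
```

>>> jog_arm --steps '[[[0.021, -0.04, 0, 0, 0, 0, -0.4], [0.021, -0.04, 0, 0, 0, 0, -0.4], [0.021, -0.04, 0, 0, 0, 0, -0.4], [0.021, -0.04, 0, 0, 0, 0, -0.4], [0.01, -0.02, 0, 0, 0, 0, -0.4]]]'

```text
time: 1.98
tool_pos: [0.4979, -0.0503, 0.3616]
orientation: [0.188, 0.982, 0.0, -0.001]
force: [-0.4, -0.1, -0.1]
finger_gap: 0.0599
finger_force: 0.0
```

```bash
python3 - <<'E'
from h import *
o=get_obs(); im=camera("wrist"); cv2.imwrite("pics/w1.png",im); np.savez("w1.npz",tool_pos=o["tool_pos"],orientation=o["orientation"])
print(o["time"],o["tool_pos"],o["orientation"],o["finger_gap"],o["q"])
for l,lo,hi,z in [("oil",(55,110,70),(80,255,255),.218),("soy",(0,150,90),(8,255,255),.198),("hon",(18,100,90),(32,255,255),.078),("white",(0,0,120),(40,60,255),.208)]:
    for b in blobs(im,lo,hi,None,150)[:4]: print(l,b[0],b[1].round(1),round(b[3],1),b[2].round(1),ray("wrist",b[2],z,o).round(4))
E
```

```text
1.975 [ 0.49792354 -0.05031596  0.36160561] [ 1.88121324e-01  9.82145535e-01  7.10854360e-05 -7.14293333e-04] 0.05985747653792674 [-3.37670576e-01  2.32874496e-01  1.17461743e+00 -7.16172203e-05
  1.73553464e+00 -1.52998057e+00]
oil 1643.5 [134.  65.] 29.7 [133.3  65. ] [ 0.3475 -0.1182  0.218 ]
oil 846.5 [386.7 240.9] 20.3 [386.4 240.9] [0.5674 0.0283 0.218 ]
soy 861.0 [257.5 235. ] 19.1 [257.8 234.5] [ 0.5234 -0.0849  0.198 ]
soy 242.0 [349.  342.5] 11.9 [347.1 342.3] [ 0.676  -0.0419  0.198 ]
soy 198.0 [263. 201.] 20.0 [265.3 189.1] [ 0.4836 -0.0605  0.198 ]
hon 972.0 [308.7 221. ] 18.6 [308.6 221.1] [ 0.5677 -0.036   0.078 ]
white 12570.0 [502.  58.] 81.3 [502.8  57. ] [0.4515 0.1655 0.208 ]
white 919.5 [322.3 189.4] 18.9 [321.8 189.8] [ 0.5017 -0.011   0.208 ]
white 489.5 [284.5 251.3] 16.7 [284.2 253.7] [ 0.5482 -0.0665  0.208 ]
```

View pics/w1.png

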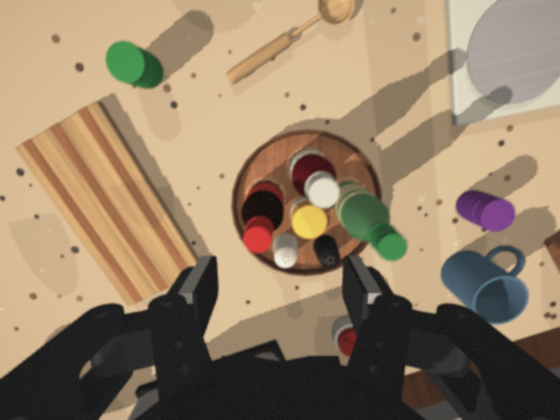

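The close look confirms the caps: soy (258,235), vinegar (322,190), oil (386,241), honey lid (309,221). Soy goes first: move above it and check close.

>>> jog_arm --steps '[[[0.013, -0.017, -0.03, 0, 0, 0, -0.4], [0.014, -0.018, -0.04, 0, 0, 0, -0.4], [0, 0, -0.03, 0, 0, 0, -0.4], [0, 0, 0, 0, 0, 0, -0.4]]]'

```text
time: 2.52
tool_pos: [0.5235, -0.0826, 0.2608]
orientation: [0.187, 0.982, 0.001, -0.002]
force: [0.7, -0.5, 0.9]
finger_gap: 0.0598
finger_force: 0.0
```

```bash
cat > look.py <<'E'
from h import *
import sys
P={"oil":((55,110,50),(80,255,255),.218),"soy":((0,150,70),(8,255,255),.198),"hon":((18,100,70),(32,255,255),.078),"vin":((0,0,100),(40,70,255),.208)}
n=sys.argv[1]; z=float(sys.argv[2]) if len(sys.argv)>2 else P[n][2]
o=get_obs(); im=camera("wrist"); cv2.imwrite(f"pics/w_{n}_{o['time']:.1f}.png",im)
print(o["time"],o["tool_pos"].round(4),o["orientation"].round(4),f"pics/w_{n}_{o['time']:.1f}.png")
for b in blobs(im,*P[n][:2],None,200)[:4]: print(n,b[0],b[1].round(1),round(b[3],1),b[2].round(1),ray("wrist",b[1],z,o).round(4))
E
python3 look.py soy
```

```text
2.525 [ 0.5235 -0.0826  0.2608] [ 1.870e-01  9.824e-01  5.000e-04 -2.200e-03] pics/w_soy_2.5.png
soy 1906.0 [277.5 234.5] 27.7 [277.4 234.3] [ 0.5228 -0.0849  0.198 ]
soy 294.0 [278.5 192.5] 26.5 [278.1 174.9] [ 0.497 -0.074  0.198]
```

View pics/w_soy_2.5.png

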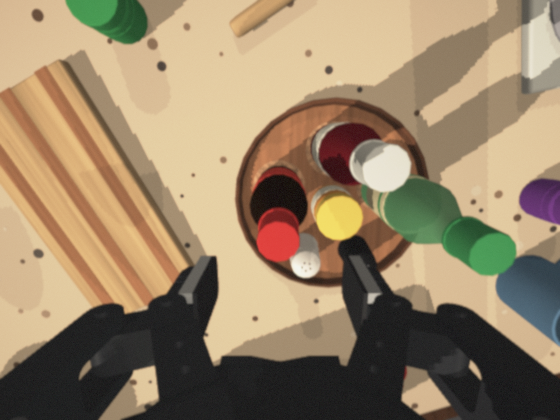

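The red cap (277,235) is centred between the fingers (mid-column about 280). Descend and grip.

>>> jog_arm --steps '[[[0, 0, -0.03, 0, 0, 0, -0.4], [0, 0, -0.032, 0, 0, 0, -0.4], [0, 0, -0.02, 0, 0, 0, -0.4], [0, 0, 0, 0, 0, 0, -0.4]]]'

```text
time: 3.08
tool_pos: [0.5245, -0.0832, 0.1811]
orientation: [0.187, 0.982, 0.0, 0.0]
force: [0.3, -0.9, 1.0]
finger_gap: 0.0595
finger_force: 0.0
```

>>> jog_arm --steps '[[[0, 0, 0, 0, 0, 0, -0.1], [0, 0, 0, 0, 0, 0, 0.1], [0, 0, 0, 0, 0, 0, 0.3], [0, 0, 0, 0, 0, 0, 0.6], [0, 0, 0, 0, 0, 0, 0.6]]]'

```text
time: 3.7
tool_pos: [0.5247, -0.0839, 0.1812]
orientation: [0.187, 0.982, -0.0, 0.001]
force: [-1.0, -1.4, 5.7]
finger_gap: 0.0274
finger_force: 59.0
```

>>> jog_arm --steps '[[[0, 0, 0.008, 0, 0, 0, 0.6], [0, 0, 0.02, 0, 0, 0, 0.6], [0, 0, 0.03, 0, 0, 0, 0.6], [0, 0, 0.024, 0, 0, 0, 0.6], [0, 0, 0.008, 0, 0, 0, 0.6]]]'

```text
time: 4.32
tool_pos: [0.5244, -0.0835, 0.2712]
orientation: [0.187, 0.982, -0.0, 0.001]
force: [-0.1, -0.5, -5.1]
finger_gap: 0.0272
finger_force: 59.5
```

>>> jog_arm --steps '[[[-0.006, -0.009, 0, 0, 0, 0, 0.6], [-0.012, -0.018, 0, 0, 0, 0, 0.6], [-0.018, -0.028, 0, 0, 0, 0, 0.6], [-0.021, -0.032, 0, 0, 0, 0, 0.6], [-0.021, -0.032, 0, 0, 0, 0, 0.6]]]'

```text
time: 4.95
tool_pos: [0.4448, -0.2036, 0.269]
orientation: [0.187, 0.982, 0.001, -0.001]
force: [0.3, -0.5, -4.1]
finger_gap: 0.0272
finger_force: 59.7
```

>>> jog_arm --steps '[[[-0.021, -0.032, 0, 0, 0, 0, 0.6], [-0.021, -0.032, 0, 0, 0, 0, 0.6], [-0.018, -0.028, 0, 0, 0, 0, 0.6], [-0.011, -0.018, 0, 0, 0, 0, 0.6], [-0.006, -0.009, 0, 0, 0, 0, 0.6]]]'

```text
time: 5.58
tool_pos: [0.3682, -0.3223, 0.2692]
orientation: [0.188, 0.982, 0.001, -0.001]
force: [0.4, -0.3, -4.3]
finger_gap: 0.0272
finger_force: 59.8
```

```bash
python3 - <<'E'
from h import *
cv2.imwrite("pics/s2.png",camera("scene")); print(get_obs()["tool_pos"])
E
```

```text
[ 0.36800556 -0.32283648  0.26934913]
```

View pics/s2.png

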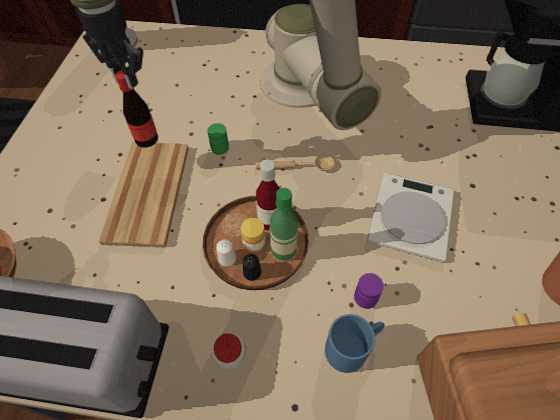

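The picture shows the soy hanging upright over the near end of the board (140,120). Lower it.

>>> jog_arm --steps '[[[0, 0, -0.015, 0, 0, 0, 0.6], [0, 0, -0.028, 0, 0, 0, 0.6], [0, 0, -0.022, 0, 0, 0, 0.6], [0, 0, -0.007, 0, 0, 0, 0.6], [0, 0, 0, 0, 0, 0, 0.6]]]'

```text
time: 6.25
tool_pos: [0.3695, -0.3214, 0.1984]
orientation: [0.187, 0.982, 0.0, -0.0]
force: [0.3, -0.1, -4.0]
finger_gap: 0.0277
finger_force: 59.7
```

>>> jog_arm --steps '[[[0, 0, -0.002, 0, 0, 0, 0.6], [0, 0, -0.002, 0, 0, 0, 0.6], [0, 0, -0.001, 0, 0, 0, 0.6], [0, 0, -0.001, 0, 0, 0, 0.6]]]'

```text
time: 6.75
tool_pos: [0.3694, -0.3216, 0.1924]
orientation: [0.187, 0.982, -0.0, 0.0]
force: [-0.3, -0.5, -4.6]
finger_gap: 0.0272
finger_force: 59.7
```

>>> jog_arm --steps '[[[0, 0, -0.001, 0, 0, 0, 0.6], [0, 0, -0.001, 0, 0, 0, 0.6], [0, 0, 0, 0, 0, 0, 0.6]]]'

```text
time: 7.12
tool_pos: [0.3696, -0.3219, 0.1913]
orientation: [0.187, 0.982, -0.001, 0.001]
force: [-1.0, 1.2, 5.3]
finger_gap: 0.0276
finger_force: 61.0
```

>>> jog_arm --steps '[[[0, 0, -0.001, 0, 0, 0, 0.6], [0, 0, 0, 0, 0, 0, 0.6]]]'

```text
time: 7.38
tool_pos: [0.3698, -0.3222, 0.1912]
orientation: [0.187, 0.982, -0.001, 0.001]
force: [-2.0, 2.7, 14.0]
finger_gap: 0.0277
finger_force: 62.0
```

Contact. Release.

>>> jog_arm --steps '[[[0, 0, 0.001, 0, 0, 0, 0.3], [0, 0, 0, 0, 0, 0, 0.1], [0, 0, 0, 0, 0, 0, -0.2], [0, 0, 0, 0, 0, 0, -0.4]]]'

```text
time: 7.88
tool_pos: [0.3693, -0.3216, 0.1902]
orientation: [0.187, 0.982, 0.0, -0.0]
force: [-0.3, -0.0, -0.4]
finger_gap: 0.06
finger_force: 0.0
```

>>> jog_arm --steps '[[[0, 0, 0.02, 0, 0, 0, -0.4], [0, 0, 0.04, 0, 0, 0, -0.4], [0.015, 0.035, 0.02, 0, 0, 0, -0.4], [0.015, 0.045, 0.01, 0, 0, 0, -0.4], [0.02, 0.045, 0, 0, 0, 0, -0.4]]]'

```text
time: 8.5
tool_pos: [0.4198, -0.1956, 0.2811]
orientation: [0.188, 0.982, -0.0, 0.001]
force: [-0.3, -0.6, -0.4]
finger_gap: 0.0597
finger_force: 0.0
```

>>> jog_arm --steps '[[[0.02, 0.045, 0, 0, 0, 0, -0.4], [0.02, 0.045, 0, 0, 0, 0, -0.4], [0.02, 0.045, 0, 0, 0, 0, -0.4], [0.02, 0.045, -0.01, 0, 0, 0, -0.4], [0.004, 0.008, -0.01, 0, 0, 0, -0.4]]]'

```text
time: 9.12
tool_pos: [0.5039, -0.0064, 0.2598]
orientation: [0.186, 0.983, 0.0, -0.0]
force: [-0.2, -0.3, -0.8]
finger_gap: 0.0595
finger_force: 0.0
```

```bash
python3 look.py vin; python3 - <<'E'
from h import *
print(get_obs()); im=camera("top"); cv2.imwrite("pics/t3.png",im)
b=blobs(im,(0,150,100),(8,255,255),(360,180,460,310))[0]; print("soy top",b[2],ray("top",b[2],.208))
E
```

```text
9.125 [ 0.5039 -0.0064  0.2598] [ 1.856e-01  9.826e-01  1.000e-04 -0.000e+00] pics/w_vin_9.1.png
vin 12895.5 [507.   64.8] 83.1 [507.  63.] [0.4549 0.1422 0.208 ]
vin 2009.0 [278. 233.] 28.1 [278.7 233.4] [ 0.4991 -0.0066  0.208 ]
vin 1085.0 [252. 288.] 23.3 [252.1 288.9] [ 0.5281 -0.0361  0.208 ]
vin 626.0 [523.8 303.4] 17.6 [525.7 302.7] [0.6038 0.1265 0.208 ]
{'time': 9.175, 'q': array([-2.49117565e-01,  2.87819391e-01,  1.39084093e+00,  1.82083520e-04,
        1.46542367e+00, -1.44577892e+00]), 'qvel': array([-0.05508262, -0.012533  , -0.00034541, -0.00893782,  0.03560336,
       -0.03903306]), 'effort': array([ -0.16361675, -43.65723968, -25.87799549,  -0.1169943 ,
         0.07588151,   0.07255578]), 'tool_pos': array([ 0.50339012, -0.00677476,  0.25844048]), 'orientation': array([ 1.85987720e-01,  9.82551275e-01,  1.67594884e-04, -1.23765883e-03]), 'force': array([-1.07909054,  0.01467295, -1.20416824]), 'wrist_torque': array([ 0.04473584,  0.08115453, -0.02078632]), 'finger_force': 0.0, 'finger_gap': 0.05975687441226738}
soy top [435.31258106 267.79377432] [ 0.37262566 -0.32112522  0.208     ]
```

>>> jog_arm --steps '[[[-0.003, -0.001, -0.025, 0, 0, 0, -0.4], [0, 0, -0.03, 0, 0, 0, -0.4], [0, 0, -0.015, 0, 0, 0, -0.4], [0, 0, 0, 0, 0, 0, -0.4]]]'

```text
time: 9.72
tool_pos: [0.4998, -0.0108, 0.1899]
orientation: [0.188, 0.982, -0.0, -0.001]
force: [-0.3, -0.2, -0.0]
finger_gap: 0.0597
finger_force: 0.0
```

>>> jog_arm --steps '[[[0, 0, 0, 0, 0, 0, -0.1], [0, 0, 0, 0, 0, 0, 0.1], [0, 0, 0, 0, 0, 0, 0.3], [0, 0, 0, 0, 0, 0, 0.6], [0, 0, 0, 0, 0, 0, 0.6]]]'

```text
time: 10.35
tool_pos: [0.5008, -0.0094, 0.191]
orientation: [0.187, 0.982, 0.0, 0.001]
force: [1.1, 1.2, 6.1]
finger_gap: 0.0275
finger_force: 59.4
```

>>> jog_arm --steps '[[[0, 0, 0.008, 0, 0, 0, 0.6], [0, 0, 0.02, 0, 0, 0, 0.6], [0, 0, 0.03, 0, 0, 0, 0.6], [0, 0, 0.024, 0, 0, 0, 0.6], [0, 0, 0.008, 0, 0, 0, 0.6]]]'

```text
time: 10.98
tool_pos: [0.5004, -0.0097, 0.2812]
orientation: [0.187, 0.982, -0.0, 0.0]
force: [0.2, -1.4, -4.2]
finger_gap: 0.0273
finger_force: 59.6
```

>>> jog_arm --steps '[[[-0.004, -0.011, 0, 0, 0, 0, 0.6], [-0.004, -0.022, 0, 0, 0, 0, 0.6], [-0.004, -0.034, 0, 0, 0, 0, 0.6], [-0.004, -0.04, 0, 0, 0, 0, 0.6], [-0.004, -0.04, 0, 0, 0, 0, 0.6]]]'

```text
time: 11.6
tool_pos: [0.4793, -0.1582, 0.2789]
orientation: [0.187, 0.982, 0.0, -0.001]
force: [0.4, 0.3, -3.9]
finger_gap: 0.0273
finger_force: 59.6
```

>>> jog_arm --steps '[[[-0.004, -0.04, 0, 0, 0, 0, 0.6], [-0.004, -0.04, 0, 0, 0, 0, 0.6], [-0.004, -0.038, 0, 0, 0, 0, 0.6], [-0.004, -0.026, 0, 0, 0, 0, 0.6], [-0.004, -0.013, 0, 0, 0, 0, 0.6]]]'

```text
time: 12.22
tool_pos: [0.4593, -0.315, 0.2787]
orientation: [0.188, 0.982, 0.001, -0.001]
force: [0.6, 0.2, -5.1]
finger_gap: 0.0275
finger_force: 59.7
```

>>> jog_arm --steps '[[[0, 0, -0.015, 0, 0, 0, 0.6], [0, 0, -0.028, 0, 0, 0, 0.6], [0, 0, -0.024, 0, 0, 0, 0.6], [0, 0, -0.009, 0, 0, 0, 0.6], [0, 0, 0, 0, 0, 0, 0.6]]]'

```text
time: 12.85
tool_pos: [0.4602, -0.3134, 0.2041]
orientation: [0.187, 0.982, 0.0, -0.0]
force: [0.8, 0.0, -3.7]
finger_gap: 0.0273
finger_force: 59.6
```

>>> jog_arm --steps '[[[0, 0, -0.001, 0, 0, 0, 0.6], [0, 0, -0.001, 0, 0, 0, 0.6], [0, 0, -0.001, 0, 0, 0, 0.6], [0, 0, 0, 0, 0, 0, 0.6]]]'

```text
time: 13.35
tool_pos: [0.4603, -0.3136, 0.2014]
orientation: [0.187, 0.982, -0.0, 0.0]
force: [0.2, -0.1, -3.8]
finger_gap: 0.0276
finger_force: 59.6
```

>>> jog_arm --steps '[[[0, 0, -0.001, 0, 0, 0, 0.6], [0, 0, -0.001, 0, 0, 0, 0.6], [0, 0, 0, 0, 0, 0, 0.6]]]'

```text
time: 13.72
tool_pos: [0.4609, -0.3139, 0.201]
orientation: [0.187, 0.982, -0.001, 0.001]
force: [-0.0, 1.7, 6.7]
finger_gap: 0.0274
finger_force: 61.0
```

>>> jog_arm --steps '[[[0, 0, 0.001, 0, 0, 0, 0.3], [0, 0, 0, 0, 0, 0, 0.1], [0, 0, 0, 0, 0, 0, -0.2], [0, 0, 0, 0, 0, 0, -0.4]]]'

```text
time: 14.22
tool_pos: [0.4604, -0.3137, 0.2002]
orientation: [0.187, 0.982, -0.0, -0.0]
force: [-0.4, -0.5, -0.2]
finger_gap: 0.0599
finger_force: 0.0
```

>>> jog_arm --steps '[[[0, 0, 0.02, 0, 0, 0, -0.4], [0, 0, 0.04, 0, 0, 0, -0.4], [0.012, 0.038, 0.03, 0, 0, 0, -0.4], [0.012, 0.038, 0, 0, 0, 0, -0.4], [0.012, 0.038, 0, 0, 0, 0, -0.4]]]'

```text
time: 14.85
tool_pos: [0.4966, -0.1985, 0.2906]
orientation: [0.187, 0.982, -0.0, 0.0]
force: [-0.6, 0.1, -0.5]
finger_gap: 0.0598
finger_force: 0.0
```

>>> jog_arm --steps '[[[0.012, 0.038, 0, 0, 0, 0, -0.4], [0.012, 0.038, 0, 0, 0, 0, -0.4], [0.012, 0.038, 0, 0, 0, 0, -0.4], [0.012, 0.038, 0, 0, 0, 0, -0.4], [0.012, 0.038, -0.01, 0, 0, 0, -0.4]]]'

```text
time: 15.48
tool_pos: [0.5569, -0.0084, 0.2808]
orientation: [0.187, 0.982, -0.0, 0.001]
force: [0.2, -0.4, -0.9]
finger_gap: 0.0594
finger_force: 0.0
```

>>> jog_arm --steps '[[[0.014, 0.041, -0.01, 0, 0, 0, -0.4], [0, 0, 0, 0, 0, 0, -0.4]]]'

```text
time: 15.72
tool_pos: [0.5705, 0.0337, 0.2693]
orientation: [0.186, 0.983, 0.0, -0.001]
force: [-0.5, -0.2, 0.2]
finger_gap: 0.0599
finger_force: 0.0
```

```bash
python3 look.py oil; python3 - <<'E'
from h import *
im=camera("top"); cv2.imwrite("pics/t4.png",im)
b=blobs(im,(0,150,100),(8,255,255),(360,180,460,310))[0]; print("soy top",b[2],ray("top",b[2],.208))
cv2.imwrite("pics/t4c.png",cv2.resize(im[150:310,340:470],None,fx=3,fy=3))
E
```

```text
15.725 [0.5705 0.0337 0.2693] [ 1.856e-01  9.826e-01  1.000e-04 -9.000e-04] pics/w_oil_15.7.png
oil 1953.5 [281.5 238.9] 27.9 [281.6 239. ] [0.5697 0.0342 0.218 ]
oil 1312.0 [15.8 18.8] 24.6 [17.2 20.4] [ 0.4078 -0.0496  0.218 ]
soy top [435.31258106 267.79377432] [ 0.37262566 -0.32112522  0.208     ]
```

View pics/t4c.png

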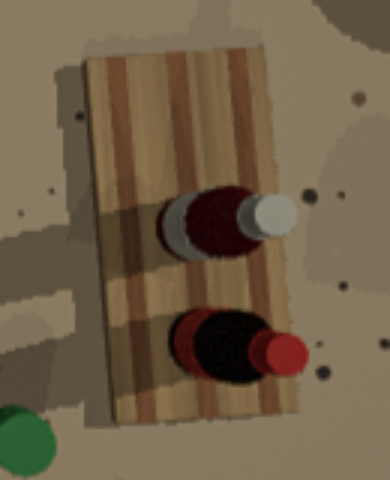

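The crop shows vinegar (225,220) and soy (235,345) standing upright within the board. The oil cap is centred under the gripper, so grasp it.

>>> jog_arm --steps '[[[0, 0, -0.025, 0, 0, 0, -0.4], [0, 0, -0.03, 0, 0, 0, -0.4], [0, 0, -0.015, 0, 0, 0, -0.4], [0, 0, 0, 0, 0, 0, -0.4]]]'

```text
time: 16.32
tool_pos: [0.5702, 0.0308, 0.2001]
orientation: [0.188, 0.982, -0.0, -0.001]
force: [1.1, -1.7, 0.5]
finger_gap: 0.0602
finger_force: 0.0
```

>>> jog_arm --steps '[[[0, 0, 0, 0, 0, 0, -0.1], [0, 0, 0, 0, 0, 0, 0.1], [0, 0, 0, 0, 0, 0, 0.3], [0, 0, 0, 0, 0, 0, 0.6], [0, 0, 0, 0, 0, 0, 0.6]]]'

```text
time: 16.95
tool_pos: [0.5708, 0.0317, 0.2011]
orientation: [0.187, 0.982, 0.0, 0.001]
force: [0.6, 2.7, 5.2]
finger_gap: 0.0276
finger_force: 59.3
```

>>> jog_arm --steps '[[[0, 0, 0.008, 0, 0, 0, 0.6], [0, 0, 0.02, 0, 0, 0, 0.6], [0, 0, 0.03, 0, 0, 0, 0.6], [0, 0, 0.024, 0, 0, 0, 0.6], [0, 0, 0.008, 0, 0, 0, 0.6]]]'

```text
time: 17.58
tool_pos: [0.5703, 0.0312, 0.291]
orientation: [0.187, 0.982, -0.0, 0.0]
force: [-0.1, 0.4, -4.9]
finger_gap: 0.0275
finger_force: 59.7
```

>>> jog_arm --steps '[[[-0.002, -0.011, 0, 0, 0, 0, 0.6], [-0.002, -0.022, 0, 0, 0, 0, 0.6], [-0.002, -0.034, 0, 0, 0, 0, 0.6], [-0.002, -0.04, 0, 0, 0, 0, 0.6], [-0.002, -0.04, 0, 0, 0, 0, 0.6]]]'

```text
time: 18.2
tool_pos: [0.5595, -0.1173, 0.2887]
orientation: [0.187, 0.982, 0.0, -0.002]
force: [1.2, 0.0, -5.8]
finger_gap: 0.0275
finger_force: 59.7
```

>>> jog_arm --steps '[[[-0.002, -0.04, 0, 0, 0, 0, 0.6], [-0.002, -0.04, 0, 0, 0, 0, 0.6], [-0.002, -0.04, 0, 0, 0, 0, 0.6], [-0.002, -0.036, 0, 0, 0, 0, 0.6], [-0.002, -0.022, 0, 0, 0, 0, 0.6]]]'

```text
time: 18.82
tool_pos: [0.5494, -0.2956, 0.2885]
orientation: [0.188, 0.982, 0.001, -0.001]
force: [-0.4, -0.1, -6.2]
finger_gap: 0.0272
finger_force: 59.7
```

>>> jog_arm --steps '[[[0, -0.012, -0.005, 0, 0, 0, 0.6], [0, 0, -0.02, 0, 0, 0, 0.6], [0, 0, -0.028, 0, 0, 0, 0.6], [0, 0, -0.02, 0, 0, 0, 0.6], [0, 0, -0.005, 0, 0, 0, 0.6]]]'

```text
time: 19.45
tool_pos: [0.5502, -0.3045, 0.2112]
orientation: [0.187, 0.982, 0.001, -0.001]
force: [0.2, 2.5, 2.9]
finger_gap: 0.0275
finger_force: 60.9
```

>>> jog_arm --steps '[[[0, 0, 0, 0, 0, 0, 0.6], [0, 0, -0.001, 0, 0, 0, 0.6], [0, 0, -0.001, 0, 0, 0, 0.6], [0, 0, -0.001, 0, 0, 0, 0.6], [0, 0, 0, 0, 0, 0, 0.6]]]'

```text
time: 20.08
tool_pos: [0.5509, -0.3058, 0.2111]
orientation: [0.187, 0.982, -0.001, 0.002]
force: [0.8, 1.3, 4.9]
finger_gap: 0.0275
finger_force: 60.9
```

>>> jog_arm --steps '[[[0, 0, 0.001, 0, 0, 0, 0.3], [0, 0, 0, 0, 0, 0, 0.1], [0, 0, 0, 0, 0, 0, -0.2], [0, 0, 0, 0, 0, 0, -0.4]]]'

```text
time: 20.58
tool_pos: [0.5503, -0.3057, 0.2103]
orientation: [0.187, 0.982, -0.0, -0.0]
force: [0.6, -0.3, -0.4]
finger_gap: 0.06
finger_force: 0.0
```

>>> jog_arm --steps '[[[0, 0, 0.02, 0, 0, 0, -0.4], [0, 0, 0.04, 0, 0, 0, -0.4], [0.003, 0.04, 0.02, 0, 0, 0, -0.4], [0.003, 0.045, 0, 0, 0, 0, -1], [0.003, 0.045, -0.02, 0, 0, 0, -1]]]'

```text
time: 21.2
tool_pos: [0.5598, -0.1747, 0.2715]
orientation: [0.188, 0.982, -0.001, 0.002]
force: [0.8, 0.0, -0.5]
finger_gap: 0.0855
finger_force: 0.0
```

>>> jog_arm --steps '[[[0.003, 0.045, -0.03, 0, 0, 0, -1], [0.003, 0.045, -0.04, 0, 0, 0, -1], [0.002, 0.04, -0.04, 0, 0, 0, -1], [0, 0.012, -0.01, 0, 0, 0, -1], [0, 0, 0, 0, 0, 0, -1]]]'

```text
time: 21.82
tool_pos: [0.5677, -0.0336, 0.1506]
orientation: [0.187, 0.982, -0.0, 0.0]
force: [0.2, -0.8, 0.5]
finger_gap: 0.085
finger_force: 0.0
```

```bash
python3 look.py hon; python3 - <<'E'
from h import *
im=camera("top"); cv2.imwrite("pics/t5.png",im)
cv2.imwrite("pics/t5c.png",cv2.resize(im[140:310,220:470],None,fx=3,fy=3))
E
```

```text
21.825 [ 0.5677 -0.0336  0.1506] [ 1.869e-01  9.824e-01 -1.000e-04  1.000e-04] pics/w_hon_21.8.png
hon 3882.5 [280.7 227.6] 36.2 [280.4 227.5] [ 0.5667 -0.0336  0.078 ]
```

View pics/t5c.png

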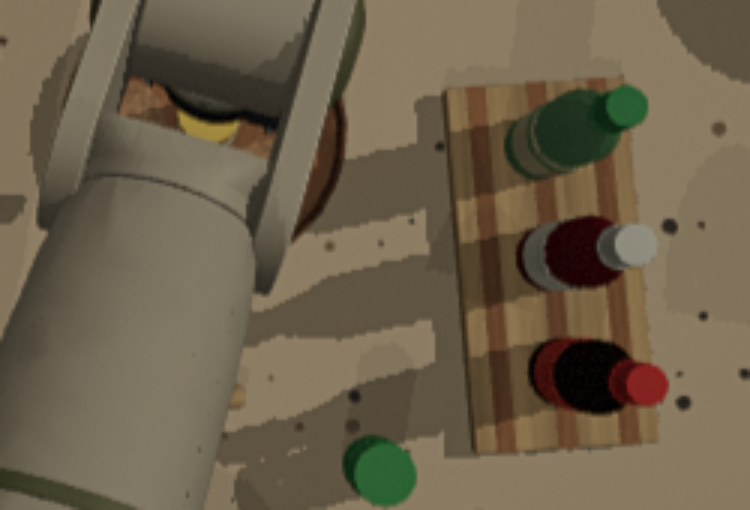

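All three bottles stand on the board (oil (575,125), vinegar (580,250), soy (590,375)). The jar is centred under the gripper, so I descend and grip it.

>>> jog_arm --steps '[[[0, 0, -0.02, 0, 0, 0, -1], [0, 0, -0.035, 0, 0, 0, -1], [0, 0, -0.035, 0, 0, 0, -1], [0, 0, -0.018, 0, 0, 0, -1], [0, 0, 0, 0, 0, 0, -1]]]' --force 40

```text
time: 22.55
tool_pos: [0.5676, -0.0349, 0.0424]
orientation: [0.188, 0.982, -0.0, -0.0]
force: [0.1, -0.5, 0.2]
finger_gap: 0.085
finger_force: 0.0
```

>>> jog_arm --steps '[[[0, 0, 0, 0, 0, 0, -0.6], [0, 0, 0, 0, 0, 0, -0.4], [0, 0, 0, 0, 0, 0, -0.2], [0, 0, 0, 0, 0, 0, 0.2], [0, 0, 0, 0, 0, 0, 0.2]]]'

```text
time: 23.18
tool_pos: [0.5677, -0.0337, 0.0432]
orientation: [0.187, 0.982, -0.0, 0.001]
force: [-0.8, -0.1, 6.7]
finger_gap: 0.0482
finger_force: 40.9
```

>>> jog_arm --steps '[[[0, 0, 0.008, 0, 0, 0, 0.2], [0, 0, 0.02, 0, 0, 0, 0.2], [0, 0, 0.03, 0, 0, 0, 0.2], [0, 0, 0.022, 0, 0, 0, 0.2], [0, 0, 0, 0, 0, 0, 0.2]]]'

```text
time: 23.8
tool_pos: [0.5679, -0.0337, 0.1238]
orientation: [0.187, 0.982, -0.0, 0.002]
force: [-1.4, -0.6, -1.6]
finger_gap: 0.0479
finger_force: 41.7
```

>>> jog_arm --steps '[[[-0.003, 0.011, 0, 0, 0, 0, 0.2], [-0.006, 0.021, 0, 0, 0, 0, 0.2], [-0.01, 0.032, 0, 0, 0, 0, 0.2], [-0.013, 0.043, 0, 0, 0, 0, 0.2], [-0.013, 0.043, 0, 0, 0, 0, 0.2]]]'

```text
time: 24.42
tool_pos: [0.5208, 0.1188, 0.1216]
orientation: [0.187, 0.982, -0.0, -0.001]
force: [0.5, -0.3, -2.0]
finger_gap: 0.0477
finger_force: 41.7
```

>>> jog_arm --steps '[[[-0.013, 0.043, 0, 0, 0, 0, 0.2], [-0.013, 0.043, 0, 0, 0, 0, 0.2], [-0.013, 0.043, 0, 0, 0, 0, 0.2], [-0.011, 0.036, 0, 0, 0, 0, 0.2], [-0.007, 0.021, 0, 0, 0, 0, 0.2]]]'

```text
time: 25.05
tool_pos: [0.4631, 0.3049, 0.1216]
orientation: [0.186, 0.983, -0.0, -0.001]
force: [-0.0, -0.3, -2.6]
finger_gap: 0.0482
finger_force: 41.7
```

>>> jog_arm --steps '[[[-0.004, 0.011, 0, 0, 0, 0, 0.2], [0, 0, 0, 0, 0, 0, 0.2]]]'

```text
time: 25.3
tool_pos: [0.4606, 0.3139, 0.1219]
orientation: [0.187, 0.982, -0.0, -0.0]
force: [-0.3, -0.1, -1.9]
finger_gap: 0.0478
finger_force: 41.7
```

```bash
python3 - <<'E'
from h import *
o=get_obs(); im=camera("wrist"); cv2.imwrite("pics/w6.png",im); np.savez("w6.npz",tool_pos=o["tool_pos"],orientation=o["orientation"])
print(o["tool_pos"],o["orientation"])
E
```

```text
[0.46057949 0.31394633 0.12193603] [ 1.86629776e-01  9.82430222e-01 -2.50637613e-04 -3.50297573e-04]
```

View pics/w6.png

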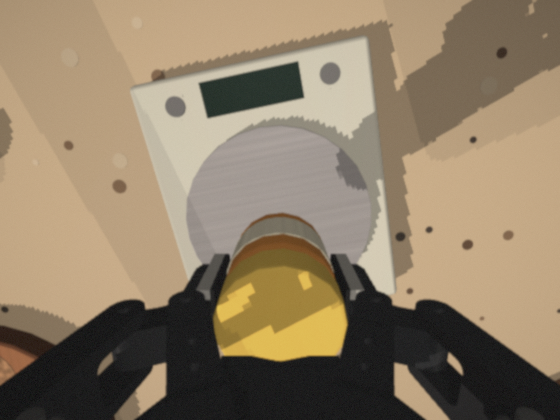

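The picture shows the plate with its rim at top (280,126), left (187,208) and right (371,200), and the jar hanging in front of it. I fit a circle to rim points.

```bash
python3 - <<'E'
from h import *
from scipy.optimize import least_squares
o=dict(np.load("w6.npz")); im=cv2.imread("pics/w6.png")
g=cv2.GaussianBlur(im,(0,0),1.2).astype(int)
print(g[200,175],g[200,200],g[140,280],g[118,280])
f=(g[:,:,1]-g[:,:,0])  # housing is yellower than the plate
pts=[]
for a in np.deg2rad(list(range(172,320,4))):
    d=np.array([np.cos(a),np.sin(a)]); rr=np.arange(65,115)
    pr=[f[int(round(208+r*d[1])),int(round(279+r*d[0]))] for r in rr]
    k=np.argmax(np.convolve(pr,[1,1,1,0,-1,-1,-1],"valid"))+3
    pts.append(ray("wrist",(279+rr[k]*d[0],208+rr[k]*d[1]),.028,o)[:2])
pts=np.array(pts)
s=least_squares(lambda p:np.hypot(*(pts-p[:2]).T)-p[2],[.46,.313,.07],loss="soft_l1",f_scale=.001)
print("fit",s.x,np.median(abs(s.fun)))
h=np.array([ray("wrist",p,.028,o)[:2] for p in [(280,126),(187,208),(371,200),(197,250),(209,154),(340,146)]])
s=least_squares(lambda p:np.hypot(*(h-p[:2]).T)-p[2],[.46,.313,.07]);print("hand",s.x,s.fun.round(4))
E
```

```text
[166 186 194] [147 154 162] [154 160 169] [153 171 178]
fit [0.46019655 0.3117041  0.06892535] 0.00023133165080170548
hand [0.46001637 0.31290546 0.06877292] [-0.0011  0.0004  0.0003 -0.0007  0.0009  0.0001]
```

The plate centre is at (0.460,0.312), within 1–2 mm of the jar. Lower it.

>>> jog_arm --steps '[[[-0.001, -0.001, -0.01, 0, 0, 0, 0.2], [0, 0, -0.02, 0, 0, 0, 0.2], [0, 0, -0.018, 0, 0, 0, 0.2], [0, 0, -0.008, 0, 0, 0, 0.2], [0, 0, 0, 0, 0, 0, 0.2]]]'

```text
time: 25.98
tool_pos: [0.4604, 0.3119, 0.0659]
orientation: [0.188, 0.982, -0.0, -0.0]
force: [0.2, 0.2, -1.7]
finger_gap: 0.0482
finger_force: 41.7
```

>>> jog_arm --steps '[[[0, 0, -0.001, 0, 0, 0, 0.2], [0, 0, -0.001, 0, 0, 0, 0.2], [0, 0, -0.001, 0, 0, 0, 0.2], [0, 0, -0.001, 0, 0, 0, 0.2], [0, 0, 0, 0, 0, 0, 0.2]]]'

```text
time: 26.6
tool_pos: [0.4604, 0.3125, 0.0632]
orientation: [0.187, 0.982, 0.0, 0.0]
force: [-2.1, -0.9, 5.4]
finger_gap: 0.0479
finger_force: 42.3
```

>>> jog_arm --steps '[[[0, 0, 0.001, 0, 0, 0, -0.1], [0, 0, 0, 0, 0, 0, -0.3], [0, 0, 0, 0, 0, 0, -0.6], [0, 0, 0, 0, 0, 0, -1], [0, 0, 0, 0, 0, 0, -1]]]' --force 60

```text
time: 27.22
tool_pos: [0.4604, 0.3124, 0.0633]
orientation: [0.187, 0.982, -0.0, -0.0]
force: [-0.0, -0.0, -0.8]
finger_gap: 0.085
finger_force: 0.0
```

>>> jog_arm --steps '[[[0, 0, 0.02, 0, 0, 0, -1], [0, 0, 0.05, 0, 0, 0, -1], [0, 0, 0.06, 0, 0, 0, -1], [0.006, -0.04, 0.05, 0, 0, 0, -0.4], [0.006, -0.045, 0.047, 0, 0, 0, -0.4]]]'

```text
time: 27.85
tool_pos: [0.4717, 0.2297, 0.2887]
orientation: [0.187, 0.982, 0.0, 0.0]
force: [0.3, -0.9, -0.2]
finger_gap: 0.0597
finger_force: 0.0
```

>>> jog_arm --steps '[[[0.006, -0.045, 0, 0, 0, 0, -0.4], [0.006, -0.045, 0, 0, 0, 0, -0.4], [0.006, -0.045, 0, 0, 0, 0, -0.4], [0.006, -0.045, 0, 0, 0, 0, -0.4], [0.006, -0.045, 0, 0, 0, 0, -0.4]]]'

```text
time: 28.48
tool_pos: [0.5019, 0.004, 0.2869]
orientation: [0.187, 0.982, 0.0, 0.0]
force: [0.5, 0.7, 0.6]
finger_gap: 0.0599
finger_force: 0.0
```

```bash
python3 - <<'E'
from h import *
im=camera("top"); cv2.imwrite("pics/t7.png",im); o=get_obs(); print(o["time"],o["tool_pos"])
b=blobs(im,(18,100,90),(32,255,255),(90,170,200,285))
for x in b[:2]: print(x[0],x[2],x[3],ray("top",x[2],.098))
E
```

```text
28.525 [ 5.02684954e-01 -2.95024877e-04  2.86608454e-01]
342.5 [136.3163017  219.19318735] 11.641280174255371 [0.46149753 0.31167239 0.098     ]
```

View pics/t7.png

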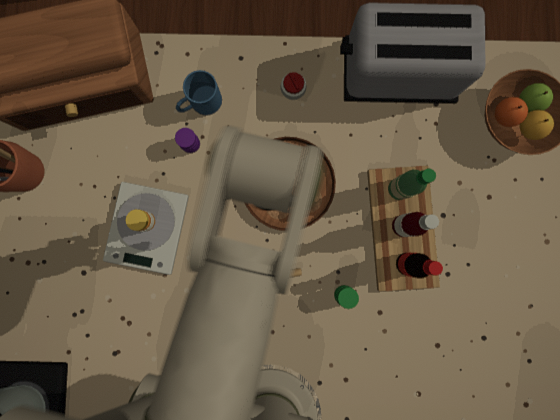

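The jar stands centred on the plate (137,220). Now the oil goes back.

>>> jog_arm --steps '[[[0.007, -0.044, 0, 0, 0, 0, -0.4], [0.007, -0.044, 0, 0, 0, 0, -0.4], [0.007, -0.044, 0, 0, 0, 0, -0.4], [0.007, -0.044, 0, 0, 0, 0, -0.4], [0.007, -0.044, 0, 0, 0, 0, -0.4]]]'

```text
time: 29.15
tool_pos: [0.537, -0.2159, 0.2868]
orientation: [0.187, 0.982, 0.0, -0.0]
force: [-0.2, -0.3, -0.2]
finger_gap: 0.0595
finger_force: 0.0
```

>>> jog_arm --steps '[[[0.007, -0.044, 0, 0, 0, 0, -0.4], [0.006, -0.044, 0, 0, 0, 0, -0.4], [0, 0, -0.01, 0, 0, 0, -0.4], [0, 0, 0, 0, 0, 0, -0.4]]]'

```text
time: 29.65
tool_pos: [0.5496, -0.3018, 0.2758]
orientation: [0.187, 0.982, 0.001, -0.001]
force: [0.6, -0.4, -0.7]
finger_gap: 0.06
finger_force: 0.0
```

```bash
python3 look.py oil .228
```

```text
29.65 [ 0.5496 -0.3018  0.2758] [ 1.873e-01  9.823e-01  7.000e-04 -1.000e-03] pics/w_oil_29.6.png
oil 1943.0 [279.3 242.1] 28.1 [279.1 242.2] [ 0.5491 -0.3029  0.228 ]
```

>>> jog_arm --steps '[[[0, 0, -0.025, 0, 0, 0, -0.4], [0, 0, -0.03, 0, 0, 0, -0.4], [0, 0, -0.015, 0, 0, 0, -0.4], [0, 0, 0, 0, 0, 0, -0.4]]]'

```text
time: 30.2
tool_pos: [0.55, -0.3018, 0.2067]
orientation: [0.187, 0.982, 0.0, -0.0]
force: [-0.7, 0.4, 0.7]
finger_gap: 0.0598
finger_force: 0.0
```

>>> jog_arm --steps '[[[0, 0, 0, 0, 0, 0, -0.1], [0, 0, 0, 0, 0, 0, 0.1], [0, 0, 0, 0, 0, 0, 0.3], [0, 0, 0, 0, 0, 0, 0.6], [0, 0, 0, 0, 0, 0, 0.6]]]'

```text
time: 30.82
tool_pos: [0.5501, -0.3026, 0.2077]
orientation: [0.187, 0.982, -0.0, 0.001]
force: [-0.1, 1.1, 5.8]
finger_gap: 0.0275
finger_force: 59.2
```

>>> jog_arm --steps '[[[0, 0, 0.008, 0, 0, 0, 0.6], [0, 0, 0.02, 0, 0, 0, 0.6], [0, 0, 0.03, 0, 0, 0, 0.6], [0, 0, 0.024, 0, 0, 0, 0.6], [0, 0, 0.008, 0, 0, 0, 0.6]]]'

```text
time: 31.45
tool_pos: [0.55, -0.3026, 0.2976]
orientation: [0.187, 0.982, -0.0, 0.0]
force: [0.9, -1.4, -5.8]
finger_gap: 0.0275
finger_force: 59.7
```

>>> jog_arm --steps '[[[0.002, 0.011, 0, 0, 0, 0, 0.6], [0.002, 0.022, 0, 0, 0, 0, 0.6], [0.002, 0.034, 0, 0, 0, 0, 0.6], [0.002, 0.04, 0, 0, 0, 0, 0.6], [0.002, 0.04, 0, 0, 0, 0, 0.6]]]'

```text
time: 32.08
tool_pos: [0.5595, -0.1526, 0.296]
orientation: [0.187, 0.982, 0.001, -0.001]
force: [0.5, -0.1, -5.8]
finger_gap: 0.0275
finger_force: 59.7
```

>>> jog_arm --steps '[[[0.002, 0.04, 0, 0, 0, 0, 0.6], [0.002, 0.04, 0, 0, 0, 0, 0.6], [0.002, 0.04, 0, 0, 0, 0, 0.6], [0.002, 0.036, 0, 0, 0, 0, 0.6], [0.002, 0.022, 0, 0, 0, 0, 0.6]]]'

```text
time: 32.7
tool_pos: [0.5689, 0.0258, 0.2961]
orientation: [0.186, 0.983, 0.0, -0.001]
force: [0.1, 0.0, -6.1]
finger_gap: 0.0274
finger_force: 59.8
```

>>> jog_arm --steps '[[[0, 0.012, 0, 0, 0, 0, 0.6], [0, 0, 0, 0, 0, 0, 0.6], [0, 0, 0, 0, 0, 0, 0.6]]]'

```text
time: 33.08
tool_pos: [0.5698, 0.034, 0.2967]
orientation: [0.188, 0.982, -0.0, -0.0]
force: [-0.0, -0.5, -4.8]
finger_gap: 0.0275
finger_force: 59.8
```

>>> jog_arm --steps '[[[-0.001, -0.002, -0.01, 0, 0, 0, 0.6], [0, 0, -0.025, 0, 0, 0, 0.6], [0, 0, -0.03, 0, 0, 0, 0.6], [0, 0, -0.02, 0, 0, 0, 0.6], [0, 0, -0.008, 0, 0, 0, 0.6]]]'

```text
time: 33.7
tool_pos: [0.5683, 0.0319, 0.2022]
orientation: [0.188, 0.982, -0.0, -0.001]
force: [0.2, 0.0, -4.9]
finger_gap: 0.0276
finger_force: 59.8
```

>>> jog_arm --steps '[[[0, 0, -0.002, 0, 0, 0, 0.6], [0, 0, -0.001, 0, 0, 0, 0.6], [0, 0, -0.001, 0, 0, 0, 0.6], [0, 0, 0, 0, 0, 0, 0.6]]]'

```text
time: 34.2
tool_pos: [0.569, 0.0325, 0.2001]
orientation: [0.187, 0.982, -0.0, 0.0]
force: [-0.3, -1.1, -5.0]
finger_gap: 0.0274
finger_force: 59.8
```

>>> jog_arm --steps '[[[0, 0, -0.001, 0, 0, 0, 0.6], [0, 0, -0.001, 0, 0, 0, 0.6], [0, 0, 0, 0, 0, 0, 0.6]]]'

```text
time: 34.58
tool_pos: [0.5689, 0.0325, 0.1978]
orientation: [0.187, 0.982, -0.0, -0.0]
force: [0.2, 0.3, -4.6]
finger_gap: 0.0273
finger_force: 59.8
```

>>> jog_arm --steps '[[[0, 0, -0.001, 0, 0, 0, 0.6], [0, 0, 0, 0, 0, 0, 0.6]]]'

```text
time: 34.83
tool_pos: [0.5692, 0.0325, 0.1976]
orientation: [0.187, 0.982, -0.0, 0.001]
force: [-1.8, -0.6, 2.0]
finger_gap: 0.0276
finger_force: 60.6
```

>>> jog_arm --steps '[[[0, 0, 0.001, 0, 0, 0, 0.3], [0, 0, 0, 0, 0, 0, 0.1], [0, 0, 0, 0, 0, 0, -0.2], [0, 0, 0, 0, 0, 0, -0.4]]]'

```text
time: 35.33
tool_pos: [0.569, 0.0325, 0.1978]
orientation: [0.187, 0.982, -0.0, -0.0]
force: [0.0, -0.1, -0.5]
finger_gap: 0.0597
finger_force: 0.0
```

>>> jog_arm --steps '[[[0, 0, 0.02, 0, 0, 0, -0.4], [0, 0, 0.04, 0, 0, 0, -0.4], [0, 0, 0.03, 0, 0, 0, -0.4], [-0.012, -0.038, 0, 0, 0, 0, -0.4], [-0.012, -0.038, 0, 0, 0, 0, -0.4]]]'

```text
time: 35.95
tool_pos: [0.5446, -0.0442, 0.2881]
orientation: [0.187, 0.982, -0.0, 0.0]
force: [0.7, 0.2, 0.4]
finger_gap: 0.0597
finger_force: 0.0
```

>>> jog_arm --steps '[[[-0.012, -0.039, 0, 0, 0, 0, -0.4], [-0.012, -0.039, 0, 0, 0, 0, -0.4], [-0.012, -0.039, 0, 0, 0, 0, -0.4], [-0.012, -0.039, 0, 0, 0, 0, -0.4], [-0.012, -0.039, 0, 0, 0, 0, -0.4]]]'

```text
time: 36.58
tool_pos: [0.4844, -0.2398, 0.2879]
orientation: [0.187, 0.982, -0.0, 0.0]
force: [0.3, -0.8, 1.1]
finger_gap: 0.0597
finger_force: 0.0
```

>>> jog_arm --steps '[[[-0.012, -0.039, -0.01, 0, 0, 0, -0.4], [-0.012, -0.036, -0.01, 0, 0, 0, -0.4], [0, 0, 0, 0, 0, 0, -0.4], [0, 0, 0, 0, 0, 0, -0.4]]]'

```text
time: 37.08
tool_pos: [0.4611, -0.313, 0.2681]
orientation: [0.187, 0.982, 0.0, 0.0]
force: [0.7, 0.3, 0.5]
finger_gap: 0.0598
finger_force: 0.0
```

```bash
python3 look.py vin .218; python3 - <<'E'
from h import *
im=camera("top"); cv2.imwrite("pics/t8.png",im)
b=blobs(im,(55,110,70),(80,255,255),(235,140,285,200))[0]; print("oil",b[2])  # start 257.9 162.1
E
```

```text
37.075 [ 0.4611 -0.313   0.2681] [1.872e-01 9.823e-01 1.000e-04 1.000e-04] pics/w_vin_37.1.png
vin 2063.5 [281.1 236.9] 28.5 [281.8 237.2] [ 0.4588 -0.3122  0.218 ]
vin 1574.5 [498.  231.5] 30.0 [497.7 231.2] [ 0.5041 -0.1877  0.218 ]
vin 291.0 [281.5 187. ] 24.5 [280.8 173.3] [ 0.4299 -0.3006  0.218 ]
vin 210.0 [544.1 340.1] 21.9 [541.5 341.8] [ 0.5934 -0.1734  0.218 ]
oil [259.68014706 162.94607843]
```

>>> jog_arm --steps '[[[-0.001, -0.001, -0.025, 0, 0, 0, -0.4], [0, 0, -0.028, 0, 0, 0, -0.4], [0, 0, -0.015, 0, 0, 0, -0.4], [0, 0, 0, 0, 0, 0, -0.4]]]'

```text
time: 37.67
tool_pos: [0.4601, -0.3135, 0.1995]
orientation: [0.187, 0.982, 0.0, -0.001]
force: [0.2, -0.2, 0.5]
finger_gap: 0.0596
finger_force: 0.0
```

>>> jog_arm --steps '[[[0, 0, 0, 0, 0, 0, -0.1], [0, 0, 0, 0, 0, 0, 0.1], [0, 0, 0, 0, 0, 0, 0.3], [0, 0, 0, 0, 0, 0, 0.6], [0, 0, 0, 0, 0, 0, 0.6]]]'

```text
time: 38.3
tool_pos: [0.4603, -0.3144, 0.2006]
orientation: [0.187, 0.982, -0.0, 0.001]
force: [1.1, 2.4, 5.6]
finger_gap: 0.0274
finger_force: 59.3
```

>>> jog_arm --steps '[[[0, 0, 0.008, 0, 0, 0, 0.6], [0, 0, 0.02, 0, 0, 0, 0.6], [0, 0, 0.03, 0, 0, 0, 0.6], [0, 0, 0.024, 0, 0, 0, 0.6], [0, 0, 0.008, 0, 0, 0, 0.6]]]'

```text
time: 38.92
tool_pos: [0.4599, -0.3148, 0.2908]
orientation: [0.187, 0.982, -0.001, 0.0]
force: [-0.2, -0.4, -4.4]
finger_gap: 0.0276
finger_force: 59.8
```

>>> jog_arm --steps '[[[0.004, 0.011, 0, 0, 0, 0, 0.6], [0.004, 0.022, 0, 0, 0, 0, 0.6], [0.004, 0.034, 0, 0, 0, 0, 0.6], [0.004, 0.038, 0, 0, 0, 0, 0.6], [0.004, 0.038, 0, 0, 0, 0, 0.6]]]'

```text
time: 39.55
tool_pos: [0.4796, -0.1687, 0.289]
orientation: [0.187, 0.982, 0.001, -0.001]
force: [-0.3, 0.8, -4.9]
finger_gap: 0.0273
finger_force: 59.7
```

>>> jog_arm --steps '[[[0.004, 0.038, 0, 0, 0, 0, 0.6], [0.004, 0.038, 0, 0, 0, 0, 0.6], [0.004, 0.036, 0, 0, 0, 0, 0.6], [0.004, 0.028, 0, 0, 0, 0, 0.6], [0.004, 0.015, 0, 0, 0, 0, 0.6]]]'

```text
time: 40.17
tool_pos: [0.4993, -0.0141, 0.2893]
orientation: [0.186, 0.983, 0.0, -0.001]
force: [0.4, 0.3, -4.1]
finger_gap: 0.0274
finger_force: 59.8
```

>>> jog_arm --steps '[[[0, 0.006, 0, 0, 0, 0, 0.6], [0, 0, 0, 0, 0, 0, 0.6], [0, 0, 0, 0, 0, 0, 0.6]]]'

```text
time: 40.55
tool_pos: [0.4999, -0.0112, 0.2898]
orientation: [0.188, 0.982, -0.0, -0.0]
force: [0.2, -0.0, -4.0]
finger_gap: 0.0274
finger_force: 59.9
```

>>> jog_arm --steps '[[[0, 0.001, -0.01, 0, 0, 0, 0.6], [0, 0, -0.025, 0, 0, 0, 0.6], [0, 0, -0.03, 0, 0, 0, 0.6], [0, 0, -0.02, 0, 0, 0, 0.6], [0, 0, -0.008, 0, 0, 0, 0.6]]]'

```text
time: 41.18
tool_pos: [0.4994, -0.0097, 0.1954]
orientation: [0.188, 0.982, 0.0, -0.001]
force: [0.5, 0.1, -4.3]
finger_gap: 0.0275
finger_force: 59.7
```

>>> jog_arm --steps '[[[0, 0, -0.002, 0, 0, 0, 0.6], [0, 0, -0.001, 0, 0, 0, 0.6], [0, 0, -0.001, 0, 0, 0, 0.6], [0, 0, -0.001, 0, 0, 0, 0.6], [0, 0, 0, 0, 0, 0, 0.6]]]'

```text
time: 41.8
tool_pos: [0.4999, -0.0095, 0.192]
orientation: [0.187, 0.982, -0.0, 0.0]
force: [-0.1, 0.5, -4.7]
finger_gap: 0.0272
finger_force: 59.7
```

>>> jog_arm --steps '[[[0, 0, -0.001, 0, 0, 0, 0.6], [0, 0, 0, 0, 0, 0, 0.6]]]'

```text
time: 42.05
tool_pos: [0.4999, -0.0095, 0.1908]
orientation: [0.187, 0.982, -0.0, -0.0]
force: [0.1, -0.5, -3.9]
finger_gap: 0.0277
finger_force: 59.7
```

>>> jog_arm --steps '[[[0, 0, -0.001, 0, 0, 0, 0.6], [0, 0, 0, 0, 0, 0, 0.6]]]'

```text
time: 42.3
tool_pos: [0.5003, -0.0095, 0.1905]
orientation: [0.187, 0.982, -0.0, 0.001]
force: [-0.3, 0.6, 4.1]
finger_gap: 0.0273
finger_force: 60.6
```

>>> jog_arm --steps '[[[0, 0, 0.001, 0, 0, 0, 0.3], [0, 0, 0, 0, 0, 0, 0.1], [0, 0, 0, 0, 0, 0, -0.2], [0, 0, 0, 0, 0, 0, -0.4]]]'

```text
time: 42.8
tool_pos: [0.4999, -0.0095, 0.1909]
orientation: [0.187, 0.982, -0.0, -0.0]
force: [-0.2, 0.9, 0.1]
finger_gap: 0.0598
finger_force: 0.0
```

>>> jog_arm --steps '[[[0, 0, 0.02, 0, 0, 0, -0.4], [0, 0, 0.04, 0, 0, 0, -0.4], [0, 0, 0.03, 0, 0, 0, -0.4], [-0.016, -0.039, 0, 0, 0, 0, -0.4], [-0.016, -0.039, 0, 0, 0, 0, -0.4]]]'

```text
time: 43.42
tool_pos: [0.4675, -0.0882, 0.2811]
orientation: [0.187, 0.982, -0.0, 0.0]
force: [0.6, -1.0, -0.0]
finger_gap: 0.0596
finger_force: 0.0
```

>>> jog_arm --steps '[[[-0.016, -0.039, 0, 0, 0, 0, -0.4], [-0.016, -0.039, 0, 0, 0, 0, -0.4], [-0.016, -0.039, 0, 0, 0, 0, -0.4], [-0.016, -0.039, 0, 0, 0, 0, -0.4], [-0.016, -0.039, 0, 0, 0, 0, -0.4]]]'

```text
time: 44.05
tool_pos: [0.3872, -0.2837, 0.2809]
orientation: [0.187, 0.982, -0.0, 0.0]
force: [0.2, -0.2, -0.4]
finger_gap: 0.0598
finger_force: 0.0
```

>>> jog_arm --steps '[[[-0.018, -0.039, -0.01, 0, 0, 0, -0.4], [0, 0, -0.01, 0, 0, 0, -0.4], [0, 0, 0, 0, 0, 0, -0.4], [0, 0, 0, 0, 0, 0, -0.4]]]'

```text
time: 44.55
tool_pos: [0.3704, -0.3208, 0.2613]
orientation: [0.187, 0.982, -0.0, 0.0]
force: [0.8, 0.1, 0.6]
finger_gap: 0.0599
finger_force: 0.0
```

```bash
python3 look.py soy .208; python3 - <<'E'
from h import *
im=camera("top"); cv2.imwrite("pics/t9.png",im)
print("oil",blobs(im,(55,110,70),(80,255,255),(235,140,285,200))[0][2],"was 257.9 162.1")
print("vin",blobs(im,(0,0,110),(40,60,255),(262,185,296,215))[0][2],"was 277.9 198.2")
E
```

```text
44.55 [ 0.3704 -0.3208  0.2613] [ 1.867e-01  9.824e-01 -2.000e-04  2.000e-04] pics/w_soy_44.5.png
soy 2030.0 [276.5 235.3] 28.7 [276.8 235.1] [ 0.3672 -0.3227  0.208 ]
soy 277.5 [277.5 188. ] 25.6 [277.5 172. ] [ 0.3395 -0.3111  0.208 ]
oil [259.72262774 162.99756691] was 257.9 162.1
vin [278.48616125 198.78459687] was 277.9 198.2
```

>>> jog_arm --steps '[[[-0.001, -0.001, -0.026, 0, 0, 0, -0.4], [0, 0, -0.03, 0, 0, 0, -0.4], [0, 0, -0.015, 0, 0, 0, -0.4], [0, 0, 0, 0, 0, 0, -0.4]]]'

```text
time: 45.15
tool_pos: [0.369, -0.3219, 0.1895]
orientation: [0.187, 0.982, 0.001, -0.001]
force: [0.1, 0.2, 0.8]
finger_gap: 0.0594
finger_force: 0.0
```

>>> jog_arm --steps '[[[0, 0, 0, 0, 0, 0, -0.1], [0, 0, 0, 0, 0, 0, 0.1], [0, 0, 0, 0, 0, 0, 0.3], [0, 0, 0, 0, 0, 0, 0.6], [0, 0, 0, 0, 0, 0, 0.6]]]'

```text
time: 45.78
tool_pos: [0.3691, -0.3227, 0.1905]
orientation: [0.187, 0.982, -0.0, 0.001]
force: [0.1, 1.4, 5.4]
finger_gap: 0.0277
finger_force: 59.1
```

>>> jog_arm --steps '[[[0, 0, 0.008, 0, 0, 0, 0.6], [0, 0, 0.02, 0, 0, 0, 0.6], [0, 0, 0.03, 0, 0, 0, 0.6], [0, 0, 0.024, 0, 0, 0, 0.6], [0, 0, 0.008, 0, 0, 0, 0.6]]]'

```text
time: 46.4
tool_pos: [0.369, -0.3226, 0.2808]
orientation: [0.187, 0.982, -0.0, 0.0]
force: [0.1, 0.4, -6.0]
finger_gap: 0.0274
finger_force: 59.9
```

>>> jog_arm --steps '[[[0.006, 0.009, 0, 0, 0, 0, 0.6], [0.012, 0.018, 0, 0, 0, 0, 0.6], [0.018, 0.028, 0, 0, 0, 0, 0.6], [0.021, 0.032, 0, 0, 0, 0, 0.6], [0.021, 0.032, 0, 0, 0, 0, 0.6]]]'

```text
time: 47.02
tool_pos: [0.4473, -0.2016, 0.2785]
orientation: [0.187, 0.982, 0.001, -0.001]
force: [0.6, -0.6, -5.6]
finger_gap: 0.0274
finger_force: 59.8
```

>>> jog_arm --steps '[[[0.021, 0.032, 0, 0, 0, 0, 0.6], [0.021, 0.032, 0, 0, 0, 0, 0.6], [0.018, 0.028, 0, 0, 0, 0, 0.6], [0.011, 0.018, 0, 0, 0, 0, 0.6], [0.006, 0.009, 0, 0, 0, 0, 0.6]]]'

```text
time: 47.65
tool_pos: [0.5239, -0.0829, 0.2785]
orientation: [0.187, 0.982, 0.0, -0.001]
force: [1.1, -0.5, -4.8]
finger_gap: 0.0278
finger_force: 59.9
```

>>> jog_arm --steps '[[[0, 0, 0, 0, 0, 0, 0.6], [0, 0, 0, 0, 0, 0, 0.6]]]'

```text
time: 47.9
tool_pos: [0.5236, -0.085, 0.2796]
orientation: [0.188, 0.982, -0.0, -0.0]
force: [0.2, -0.3, -4.7]
finger_gap: 0.0272
finger_force: 59.9
```

>>> jog_arm --steps '[[[0.001, 0.001, -0.01, 0, 0, 0, 0.6], [0, 0, -0.025, 0, 0, 0, 0.6], [0, 0, -0.03, 0, 0, 0, 0.6], [0, 0, -0.02, 0, 0, 0, 0.6], [0, 0, -0.009, 0, 0, 0, 0.6]]]'

```text
time: 48.52
tool_pos: [0.5243, -0.0837, 0.1844]
orientation: [0.188, 0.982, 0.0, -0.001]
force: [-0.0, 0.2, -4.7]
finger_gap: 0.0271
finger_force: 59.8
```

>>> jog_arm --steps '[[[0, 0, -0.002, 0, 0, 0, 0.6], [0, 0, -0.001, 0, 0, 0, 0.6], [0, 0, -0.001, 0, 0, 0, 0.6], [0, 0, -0.001, 0, 0, 0, 0.6], [0, 0, 0, 0, 0, 0, 0.6]]]'

```text
time: 49.15
tool_pos: [0.5249, -0.0835, 0.1809]
orientation: [0.187, 0.982, -0.0, 0.0]
force: [0.1, -0.2, -4.2]
finger_gap: 0.0273
finger_force: 59.8
```

>>> jog_arm --steps '[[[0, 0, -0.001, 0, 0, 0, 0.6], [0, 0, 0, 0, 0, 0, 0.6]]]'

```text
time: 49.4
tool_pos: [0.5252, -0.0836, 0.1806]
orientation: [0.187, 0.982, -0.0, 0.001]
force: [-1.0, 0.9, 2.6]
finger_gap: 0.0275
finger_force: 60.7
```

Contact. Release, back off, and check.

>>> jog_arm --steps '[[[0, 0, 0.001, 0, 0, 0, 0.3], [0, 0, 0, 0, 0, 0, 0.1], [0, 0, 0, 0, 0, 0, -0.2], [0, 0, 0, 0, 0, 0, -0.4]]]'

```text
time: 49.9
tool_pos: [0.5249, -0.0835, 0.1808]
orientation: [0.187, 0.982, -0.0, -0.0]
force: [-0.2, -0.2, 0.4]
finger_gap: 0.0596
finger_force: 0.0
```

>>> jog_arm --steps '[[[0, 0, 0.02, 0, 0, 0, -0.4], [0, 0, 0.04, 0, 0, 0, -0.4], [0, 0, 0.04, 0, 0, 0, -0.4], [-0.02, -0.04, 0.02, 0, 0, 0, -0.4], [-0.02, -0.04, 0, 0, 0, 0, -0.4]]]'

```text
time: 50.52
tool_pos: [0.4848, -0.1644, 0.3025]
orientation: [0.187, 0.982, -0.001, 0.002]
force: [0.9, -0.7, -0.7]
finger_gap: 0.0597
finger_force: 0.0
```

>>> jog_arm --steps '[[[-0.02, -0.04, 0, 0, 0, 0, -0.4], [-0.02, -0.04, 0, 0, 0, 0, -0.4], [-0.02, -0.04, 0, 0, 0, 0, -0.4], [-0.02, -0.04, 0, 0, 0, 0, -0.4], [0, 0, 0, 0, 0, 0, -0.4]]]'

```text
time: 51.15
tool_pos: [0.4037, -0.3257, 0.3005]
orientation: [0.189, 0.982, 0.0, -0.0]
force: [0.9, -0.3, -0.4]
finger_gap: 0.0601
finger_force: 0.0
```

```bash
python3 - <<'E'
from h import *
im=camera("top"); a=cv2.imread("pics/top0.png")
for n,lo,hi,bx,z in [("oil",(55,110,70),(80,255,255),(235,140,285,200),.218),("vin",(0,0,110),(40,60,255),(262,185,296,215),.208),("soy",(0,150,100),(8,255,255),(295,170,335,205),.198),("salt",(0,0,110),(40,60,255),(300,148,325,172),.06)]:
    p,q=[blobs(x,lo,hi,bx)[0][2] for x in (a,im)]; print(n,p.round(1),q.round(1),((ray("top",q,z)-ray("top",p,z))*1000).round(1))
f=lambda x:cv2.resize(x[130:235,235:340],(395,395),interpolation=cv2.INTER_CUBIC)
cv2.imwrite("pics/cmp.png",np.hstack([f(a),f(im)])); print(get_obs()["time"],get_obs()["finger_force"])
E
```

```text
oil [257.9 162.1] [259.7 163. ] [-1.8 -3.6  0. ]
vin [277.9 198.2] [278.4 198.7] [-1.  -1.1  0. ]
soy [316.2 188.3] [315.8 187.8] [0.9 0.9 0. ]
salt [312.4 159.8] [311.9 160.1] [-0.6  1.3  0. ]
51.2 0.0
```

View pics/cmp.png

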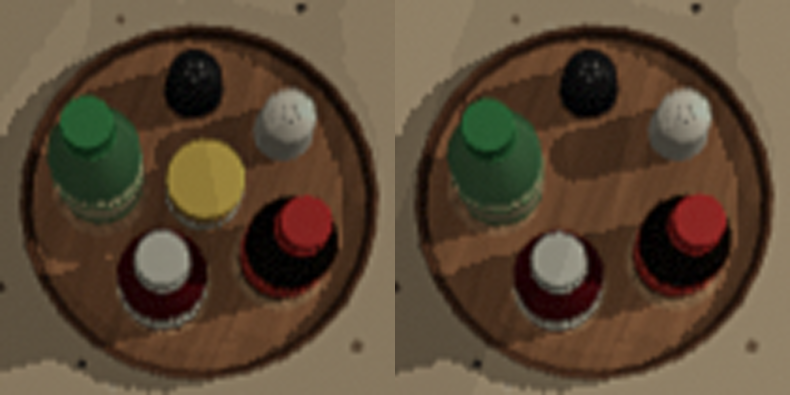

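Side by side, all three bottles stand upright within 4 mm of their starting places, with the salt (680,120) and pepper (590,85) unmoved. I'm handing it in.

```bash
python3 -c "
from bench import *
print(sign_off())"
```

```text
the job is handed in; nothing more can be done
None
```

The honey jar stands in the middle of the scale plate and all three bottles are back upright on their spots, within about 4 mm by the top camera. Salt and pepper show no shift, and the job is handed in at about 51 s; no verdict was returned.

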